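Stack the drying tier on the cupped rack base

TASK

Stack the large light-maple drying tier with the blue handle onto the rack base, so that its four feet stand fully down in the four brass corner cups (either way round), then let go. Lower it in by hand rather than dropping it, and leave the small dark tier with the red handle standing where it is.

Things in the scene. Friction and masses are not known exactly. Their poses are not given: they have to be found in the camera images.
- tier: Large drying tier, loose, 0.35 kg, standing on its feet: slatted light-maple deck 148 (x) x 118 (y) mm, 12 mm thick, on four round posts of 14 mm diameter and 85 mm length at x = +-60, y = +-45 mm. On top, at the centre, a blue upright handle block 60 mm long (x), 22 mm thick (y) and 55 mm high: it starts 97 mm above the feet and ends 152 mm above them; pinch it across its thickness. Origin: level with the bottoms of the feet, centred between the posts; z up.
- rack: Rack base, fixed to the shelf, brown wooden board 174 (x) x 144 (y) x 12 mm with four square brass cups at x = +-60, y = +-45 mm. Each cup is 38 mm square inside with 3 mm walls and 25 mm deep: its floor is the board's top, 12 mm above the origin, its rim 37 mm above. A green ball of 58 mm diameter is locked on a stub at the centre, its top 74 mm above the origin. Origin: centre of the board's underside, on the shelf; z up.
- small_tier: Bystander, loose: small drying tier in dark wood with a red handle block, deck 100 (x) x 96 (y) mm, 137 mm high in all. It does not fit this rack; leave it standing. Origin: level with its feet, at the centre.
There are look-alikes about, which are no part of the job. Several things look just like the tier: the one meant starts farthest from the robot's base.

How it is judged:
On the way, in this order (a step that is already met when the one before it is completed fails the run):
1. the tier is lifted clear of the shelf in the gripper (height (world z) of tier above 0.03 m and contact force between the fingers and tier above 0.5 N), for 0.1 s.
2. the tier is still held while its feet are at least 10 mm down inside the cups (z of tier in the frame of rack below 0.027 m and horizontal distance between tier and rack below 0.02 m and angle between the x axis of tier and the x axis of rack, either way round below 0.26 rad and contact force between the fingers and tier above 0.5 N), for 0.05 s.
At the end, for the whole second after the job is handed in: Tier released, at rest, upright within 3 degrees, all feet on the cup floors (within 5 mm), its centre within 20 mm of the rack's, its long side within 15 degrees of the rack's, either way round; small tier upright and within 30 mm of its start (z of tier in the frame of rack between 0.007 and 0.017 m and horizontal distance between tier and rack below 0.02 m and angle between the x axis of tier and the x axis of rack, either way round below 0.26 rad and angle between tier's own z axis and vertical below 0.06 rad and linear speed of tier below 0.02 m/s and contact force between the fingers and tier below 0.1 N and distance of small_tier from where it was at the start of the episode below 0.03 m and angle between small_tier's own z axis and vertical below 0.2 rad); the robot touches nothing.
It fails at once if the small dark tier is shifted more than 30 mm or tipped (distance of small_tier from where it was at the start of the episode above 0.03 m or angle between small_tier's own z axis and vertical above 0.2 rad).
It also fails if it takes over 43 s, if anything falls off the work surface, if the arm or the gripper's body presses on something with over 40 N, if the wrist force passes 120 N, or if a joint passes its speed limit or range.

ROBOT

A 7-joint arm with a two-finger parallel gripper is mounted at the origin on the work surface. World frame = base frame: x ahead of the robot, y to its left, z up, the work surface at z = 0. Lengths are in m, angles in rad, forces in N, time in s.
With the tool pointing down it reaches from about 0.4 to 0.85 m from the base axis. Payload 10.4 kg.
Tool frame: the origin (TCP) lies at the very end of the fingers, on their centre line; the grasp point (between the pads) lies 19 mm behind it; z points along the fingers, y is the line along which they close (so a half turn about z gives the same grasp; the last joint's range is limited). The gripper opens to 85 mm and grips with 20 to 120 N. Pads are 22 mm wide; open, the fingers measure 114 mm over their backs; the gripper's body (76 mm by 85 mm) begins 54 mm behind the grasp point. The pads swing forward as they close: fully open they stand 13 mm farther back than shut.
Start: joints at [1.298, 0.332, -0.065, 1.46, 0.022, 1.35, -0.088], TCP at [0.155, -0.606, 0.203] pointing down, gripper open.
Joint ranges: [-2.6, 2.6], [-0.5, 2.12], [-1.47, 1.34], [0.16, 2.42], [-1.27, 4.41], [0.06, 2.06], [-2.6, 2.6]. Speed limits (rad/s): [2.22, 2.22, 2.79, 2.79, 3.14, 3.14, 3.14].

INTERFACE

Orientations are given as a unit quaternion [x, y, z, w].
In Python, from workcell import * gives the robot as it stands.
- The arm moves only by the tool step_arm, never from a script. Its argument "commands" is one flat list of numbers, 7 for each row, row after row: the finger opening in mm, from 0 to 85.4, then the shift along the world's x, y, z as a fraction of full scale, then the turn, a rotation vector about the world's x, y, z as a fraction of full scale. A call has exactly 10 rows; each row is the pose to reach, as a shift and turn from the pose commanded when the call began, turning the shorter way round; what a row does not reach only later rows make up. Full scale, the value 1, is 0.6 m for a shift and pi rad for a turn. A row lasts 1/8 s, in which the tool goes at most 62.5 mm and 10.7 degrees, less where a joint would pass 70% of its speed; a pose out of reach is approached as far as the arm can. A call with a number of a shift or a turn outside -1 to 1 is refused whole. A call with a gripper value outside its range is refused whole. The fingers move at their own pace and stop on an object; "squeeze" is the grip in N (left out, the last holds). Time passes only in rows, so rows that repeat a pose let the fingers close, or fill a call up. It gives the time, the measured TCP pose, the force, the opening and the grip force at its end, in the units of the state.
- get_obs(): the state, without advancing time (a new reading comes with each control period).
- camera(name): name is "side" or "top"; returns the picture (480x640x3 uint8, red, green, blue); there is no depth.
- camera_params(name): a dict with "mtx" (3x3 intrinsics, pixels), "extrinsics" (4x4, takes a point from world to camera coordinates). Camera axes: x right, y down, z forward; pixel columns grow to the right and rows downward; lengths in m; the calibration is good to about 2 mm. A picture is of the moment at which its call begins. camera_params takes no time and is no camera call.
- hand_in(): hands the job in; it is judged then, once.
The state is a dict: "clock": time; "joint_pos": joint angles; "joint_velocities": joint speeds; "tau": joint torques, N m; "position": TCP position; "ee_rot": TCP orientation; "ft_force": force on the tool from outside, world axes, zero at the start; "torque": the same for the moment, N m; "grip_width": opening from 0.0 (shut) to 1.0 (fully open); "grasp_force": force on a finger pad.
Only numpy, scipy, OpenCV 4.12 (cv2) and the standard library are available. Lean on these libraries where they do the work, as an engineer would, in place of code of your own. Each camera call takes 0.05 s, during which the arm holds its last target. There are 200 camera calls.

## Working session

There is one attempt and no reset: what is moved stays moved. The work goes in short steps, Python scripts to look and compute and a tool call to move; the robot and the scene stay as the last step left them, time stands still between calls to the robot, and variables do not carry over. Pictures are saved under pics/ and viewed, at most 10 in all, crops included, and the job is handed in when it is done.

Besides the shell and the picture viewer there is one more tool, called after "Emit:" by a JSON object that holds its "fn" and its "kwargs", one argument or row to a line. step_arm: Moves the arm, as the interface text tells. Its arguments: {"type":"object","properties":{"commands":{"type":"array","items":{"type":"number"}},"squeeze":{"type":"number"}},"required":["commands"]}

```bash
mkdir -p pics
python3 - <<'E'
from workcell import *
import cv2, numpy as np
for n in ("top","side"):
    cv2.imwrite(f"pics/{n}0.png",camera(n)[:,:,::-1])
    p=camera_params(n);print(n,np.round(p["mtx"],1).tolist(),np.round(p["extrinsics"],3).tolist())
o=get_obs();print(o["clock"],o["position"],o["ee_rot"])
E
```

```text
top [[498.9, 0.0, 316.4], [0.0, 498.9, 237.4], [0.0, 0.0, 1.0]] [[-0.001, -1.0, 0.008, 0.016], [-0.998, 0.001, -0.056, 0.458], [0.056, -0.008, -0.998, 1.009], [0.0, 0.0, 0.0, 1.0]]
side [[496.3, 0.0, 320.5], [0.0, 496.3, 249.0], [0.0, 0.0, 1.0]] [[-0.729, -0.684, -0.01, 0.361], [-0.419, 0.458, -0.784, 0.228], [0.541, -0.567, -0.621, 0.69], [0.0, 0.0, 0.0, 1.0]]
0.1 [ 0.1544165  -0.60525671  0.20243056] [ 9.92207872e-01  1.24591988e-01 -1.01479224e-04 -6.03884702e-04]
```

View pics/top0.png

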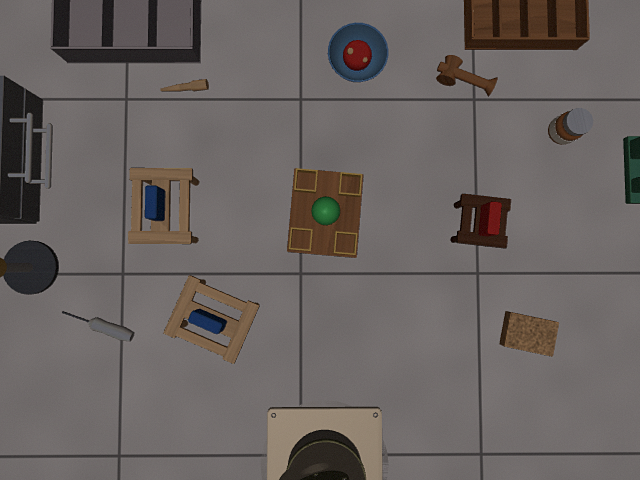

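View pics/side0.png

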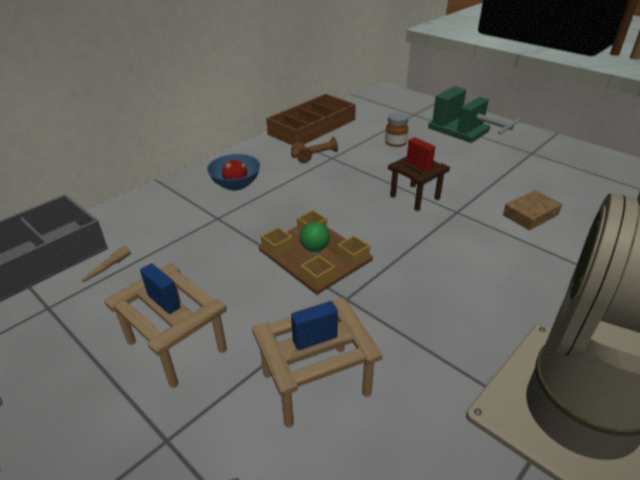

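Top view: the blue-handled tiers are A at (160,205) and B at (212,320). The base axis is near (325,464), so A is clearly the farther one and fits the description. B is the look-alike. The rack is at (326,212) and the small dark tier at (485,220). Next I'll measure and confirm in a crop.

```bash
cat > h.py <<'E'
from workcell import *
import cv2, numpy as np
def ray(n,px):
    p=camera_params(n);E=p["extrinsics"];R=E[:3,:3];c=-R.T@E[:3,3]
    d=R.T@np.linalg.solve(p["mtx"],np.array([px[0],px[1],1.]));return c,d
def cast(n,px,z):
    c,d=ray(n,px);return c+d*(z-c[2])/d[2]
def proj(n,P):
    p=camera_params(n);q=p["extrinsics"][:3,:3]@np.array(P)+p["extrinsics"][:3,3];q=p["mtx"]@q;return q[:2]/q[2]
def tri(pa,pb):
    c1,d1=ray("top",pa);c2,d2=ray("side",pb)
    s,t=np.linalg.lstsq(np.c_[d1,-d2],c2-c1,rcond=None)[0];return (c1+s*d1+c2+t*d2)/2
E
python3 - <<'E'
from h import *
im=cv2.imread("pics/top0.png");hsv=cv2.cvtColor(im,cv2.COLOR_BGR2HSV)
def blobs(lo,hi,a=60):
    m=cv2.inRange(hsv,lo,hi);c,_=cv2.findContours(m,cv2.RETR_EXTERNAL,2);return [x for x in c if cv2.contourArea(x)>a]
for c in blobs((105,120,40),(125,255,255)):
    r=cv2.minAreaRect(c);P=cast("top",r[0],.14);print("blue",np.round(r[0]),np.round(r[1]),r[2],P[:2].round(3),"dist",np.hypot(*P[:2]).round(3))
for c in blobs((50,120,40),(75,255,255)):
    (u,v),r=cv2.minEnclosingCircle(c);print("green",u,v,r,cast("top",(u,v),.047))
# mean hsv probes
for n,q in dict(maple=(187,205),maple2=(135,205),brass=(305,171),board=(325,180)).items(): print(n,hsv[q[1],q[0]])
a=cv2.resize(im[155:260,115:215],None,fx=4,fy=4,interpolation=cv2.INTER_CUBIC)
b=cv2.resize(im[160:265,280:370],None,fx=4,fy=4,interpolation=cv2.INTER_CUBIC)
cv2.imwrite("pics/crop1.png",np.hstack([a,b]))
E
```

```text
blue [205. 322.] [33. 12.] 23.629377365112305 [0.301 0.214] dist 0.37
blue [150. 202.] [32. 11.] 90.0 [0.515 0.314] dist 0.603
blue [356.  50.] [54. 59.] 51.07245635986328 [ 0.795 -0.056] dist 0.797
green 325.38275146484375 210.40707397460938 14.150915145874023 [ 0.51003526 -0.00236744  0.047     ]
maple [ 15 100 130]
maple2 [ 14 104 123]
brass [ 17 170  57]
board [ 13 149  87]
```

View pics/crop1.png

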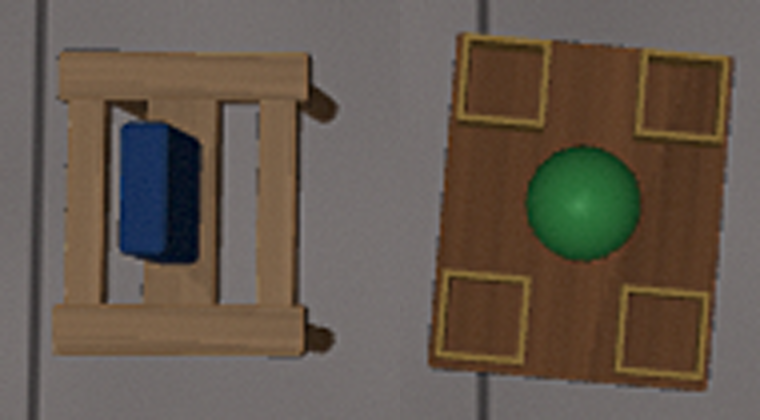

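Crop: tier A has an intact maple deck with crop corners near (58,52), (308,55), (304,355) and (54,355), and a blue handle top centred near (144,187). The rack's cups are centred near (504,83), (683,97), (484,317) and (663,332). A is confirmed as the target.

Run:
```python
from h import *
A=lambda q:(115+q[0]/4-.4,155+q[1]/4-.4); B=lambda q:(280+(q[0]-400)/4-.4,160+q[1]/4-.4)
def rect(n,qs,f,z):
    P=np.array([cast("top",f(q),z)[:2] for q in qs]);c=P.mean(0)
    ax=(P[0]+P[1]-P[2]-P[3])/2; s=(P[0]+P[3]-P[1]-P[2])/2   # image top -> +x
    print(n,c.round(4),"ang",np.degrees(np.arctan2(ax[1],ax[0])).round(2),np.degrees(np.arctan2(-s[0],s[1])).round(2),"size",np.hypot(*ax).round(4),np.hypot(*s).round(4));return c
rect("deck",[(58,52),(308,55),(304,355),(54,355)],A,.097)
rect("handletop",[(122,122),(168,124),(166,252),(120,250)],A,.152)
rect("board",[(459,33),(733,57),(706,390),(430,365)],B,.012)
rect("cups",[(504.5,83),(683,97),(663,332),(484,317)],B,.037)
im=cv2.imread("pics/side0.png");hsv=cv2.cvtColor(im,cv2.COLOR_BGR2HSV)
m=cv2.inRange(hsv,(50,120,40),(75,255,255));c=max(cv2.findContours(m,0,2)[0],key=cv2.contourArea);(u,v),r=cv2.minEnclosingCircle(c);print("ball",tri((325.4,210.4),(u,v)))
from scipy.spatial.transform import Rotation as R
o=get_obs();print(o["position"],R.from_quat(o["ee_rot"]).as_matrix().round(3).tolist(),o["joint_pos"])
```

```text
deck [0.5139 0.3103] ang 0.17 -0.37 size 0.1425 0.1173
handletop [0.5147 0.31  ] ang 0.1 -2.52 size 0.057 0.0203
board [ 0.5102 -0.0027] ang -4.92 -5.14 size 0.1723 0.1419
cups [ 0.5093 -0.0029] ang -5.05 -4.68 size 0.1186 0.0899
ball [ 0.5106176  -0.00191304  0.0469067 ]
[ 0.1544165  -0.60525671  0.20243056] [[0.969, 0.247, -0.0], [0.247, -0.969, 0.001], [-0.0, -0.001, -1.0]] [ 1.29838923  0.33278385 -0.06469192  1.46081636  0.02159317  1.34991217
 -0.08848306]
```

Emit:
{"fn": "step_arm", "kwargs": {
  "commands": [85,0.04,0.06,0.11,0,0,-0.01,85,0.11,0.15,0.11,0,0,-0.03,85,0.18,0.24,0.11,0,0,-0.05,85,0.24,0.33,0.11,0,0,-0.07,85,0.3,0.41,0.11,0,0,-0.08,85,0.36,0.5,0.11,0,0,-0.08,85,0.42,0.58,0.11,0,0,-0.08,85,0.48,0.66,0.11,0,0,-0.08,85,0.54,0.75,0.11,0,0,-0.08,85,0.6,0.83,0.11,0,0,-0.08],
  "squeeze": 50
}}

```text
clock: 1.35
position: [0.504, -0.1211, 0.2691]
ee_rot: [1.0, -0.001, 0.0, 0.0]
ft_force: [1.0, -0.7, 0.1]
grip_width: 0.994
grasp_force: 0.0
```

```bash
python3 -c "
from h import *
o=get_obs();print(o['clock'],o['position'],o['ee_rot'],o['joint_pos'])"
```

```text
1.35 [ 0.5040248  -0.12111825  0.26910928] [ 9.99999558e-01 -9.15637343e-04  7.61939444e-06  2.12178548e-04] [ 0.66579365  0.10468837 -0.55559401  1.61010308  0.05602508  1.44259401
 -1.46713769]
```

Emit:
{"fn": "step_arm", "kwargs": {
  "commands": [85,0,0.1,0,0,0,0,85,0,0.2,0,0,0,0,85,0,0.3,0,0,0,0,85,0,0.4,0,0,0,0,85,0,0.5,0,0,0,0,85,0,0.6,0,0,0,0,85,0,0.7,0,0,0,0,85,0,0.7,-0.06,0,0,0,85,0,0.7,-0.12,0,0,0,85,0,0.7,-0.12,0,0,0]
}}

```text
clock: 2.6
position: [0.5021, 0.296, 0.1946]
ee_rot: [1.0, -0.001, -0.002, 0.001]
ft_force: [-0.3, -0.8, 0.9]
grip_width: 0.994
grasp_force: 0.0
```

```bash
python3 -c "
from h import *
cv2.imwrite('pics/t1.png',cv2.resize(camera('top')[130:290,70:270,::-1],None,fx=3,fy=3))
cv2.imwrite('pics/s1.png',cv2.resize(camera('side')[180:430,50:350,::-1],None,fx=2,fy=2))
a,b=cv2.imread('pics/t1.png'),cv2.imread('pics/s1.png')
b=b[:480,:];c=np.hstack([a,b]);c=cv2.resize(c,None,fx=.66,fy=.66,interpolation=cv2.INTER_AREA);print(c.shape);cv2.imwrite('pics/c2.png',c)
o=get_obs();print(o['clock'],o['position'],o['ee_rot'],o['joint_pos'])"
```

```text
(317, 792, 3)
2.7 [0.50362298 0.29720679 0.19812804] [ 9.99999566e-01 -9.10529229e-04  1.46133388e-04 -1.34176133e-04] [ 0.06689097  0.36080258 -0.84888059  1.54455094  0.27437854  1.36020154
 -2.38014711]
```

View pics/c2.png

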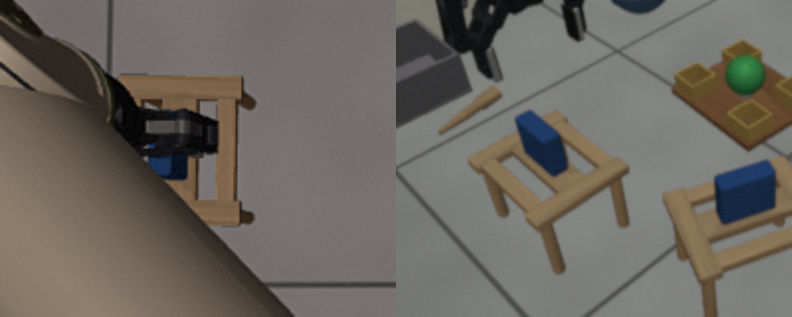

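```bash
python3 -c "
from h import *
o=get_obs();p=o['position'];print(proj('side',p),[proj('side',p+[0,s,.012]) for s in (.045,-.045)])
print(proj('side',[.5142,.310,.152]),proj('top',[.5142,.310,.152]))
q=lambda x,y:(50+(x-396)/1.32,180+y/1.32)
print([q(*c) for c in [(515,117),(533,110),(567,165),(551,176)]],[proj('side',[.5142+a,.310+b,.152]) for a,b in [(.03,.011),(.03,-.011),(-.03,-.011),(-.03,.011)]])"
```

```text
[163.50957766 247.01428449] [array([131.32876676, 255.65506174]), array([189.73458426, 225.41788183])]
[158.22033477 273.81921503] [150.56914151 201.62686638]
[(140.15151515151513, 268.6363636363636), (153.78787878787878, 263.3333333333333), (179.54545454545453, 305.0), (167.42424242424244, 313.3333333333333)] [array([139.88324135, 268.17905485]), array([153.38723949, 260.89410672]), array([177.08957323, 279.62305346]), array([163.37495394, 287.60417214])]
```

```bash
python3 -c "
from h import *
im=camera('side')[:,:,::-1].copy()
p=get_obs()['position'];print(p,get_obs()['clock'],get_obs()['ee_rot'])
for s,c in ((.043,(0,0,255)),(-.043,(0,0,255)),(0,(0,255,0))):
    u=proj('side',p+[0,s,.013 if s else 0]).round().astype(int);im[u[1],u[0]]=c
cv2.imwrite('pics/s2.png',cv2.resize(im[160:310,80:280],None,fx=4,fy=4,interpolation=0))"
```

```text
[0.50394818 0.29747422 0.19876248] 2.75 [ 9.99999183e-01 -9.43495753e-04  7.51069658e-04 -4.23981946e-04]
```

View pics/s2.png

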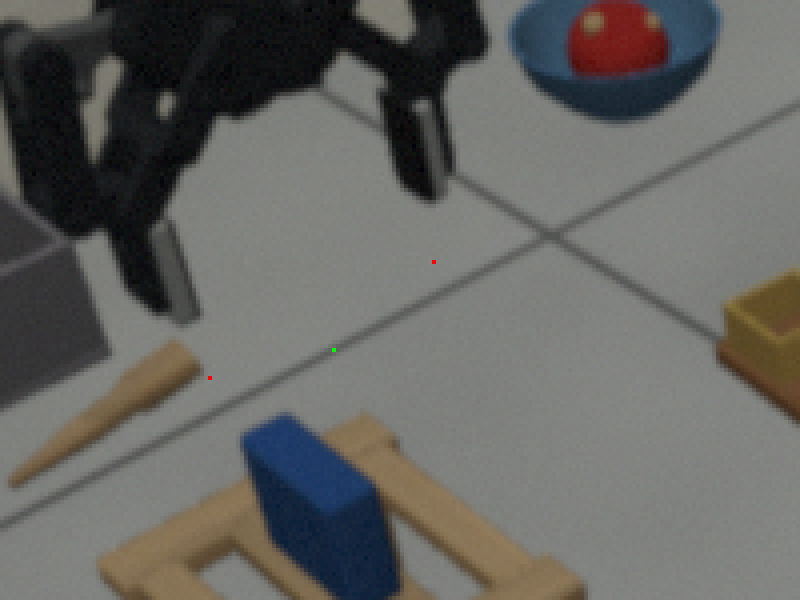

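The side view shows open fingertips at about (126,240) and (188,209) full-frame. That is about 15 px higher than the red marks projected from the TCP reading, so I'll descend in part and check again by eye.

Emit:
{"fn": "step_arm", "kwargs": {
  "commands": [85,0.01,0.02,0,0,0,0,85,0.01,0.02,-0.03,0,0,0,85,0.01,0.02,-0.06,0,0,0,85,0.01,0.02,-0.08,0,0,0,85,0.01,0.02,-0.1,0,0,0,85,0.01,0.02,-0.12,0,0,0,85,0.01,0.02,-0.13,0,0,0,85,0.01,0.02,-0.13,0,0,0,85,0.01,0.02,-0.13,0,0,0,85,0.01,0.02,-0.13,0,0,0]
}}

```text
clock: 4.0
position: [0.5096, 0.3093, 0.1196]
ee_rot: [1.0, -0.001, 0.0, -0.0]
ft_force: [-0.0, -0.3, 0.3]
grip_width: 1.0
grasp_force: 0.0
```

```bash
python3 -c "
from h import *
im=camera('side')[:,:,::-1].copy();t=camera('top')[:,:,::-1].copy()
p=get_obs()['position'];print(p,get_obs()['clock'],get_obs()['joint_pos'][6])
for s,c in ((.043,(0,0,255)),(-.043,(0,0,255)),(0,(0,255,0))):
    u=proj('side',p+[0,s,.013 if s else 0]).round().astype(int);im[u[1],u[0]]=c;print(u)
a=cv2.resize(im[180:330,80:230],None,fx=4,fy=4,interpolation=0);b=cv2.resize(t[160:260,120:170],None,fx=4,fy=4);b=cv2.copyMakeBorder(b,0,200,0,0,0)
cv2.imwrite('pics/s3.png',np.hstack([a,b]))"
```

```text
[0.50953387 0.30925182 0.11942092] 4.1 -2.4383009837105694
[136 301]
[189 271]
[165 292]
```

View pics/s3.png

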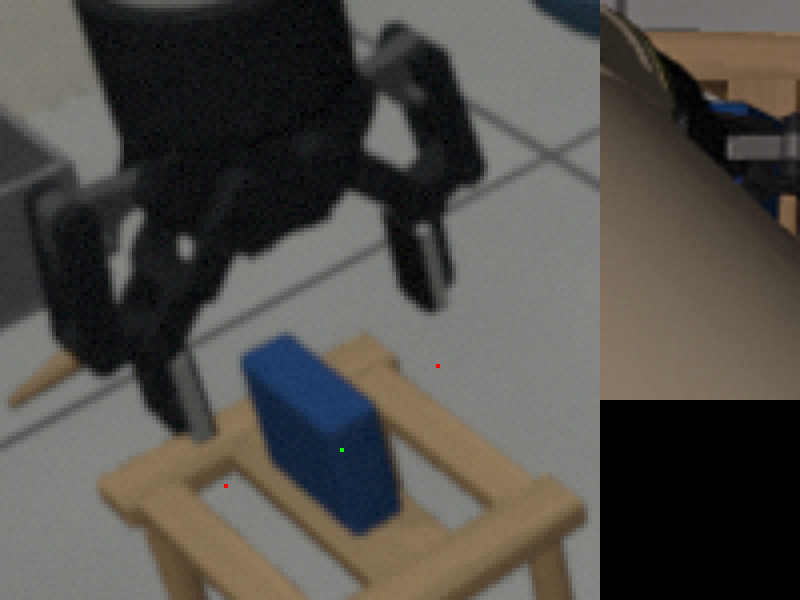

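The tips' midpoint is at about (159,273), right at the handle's top centre (158,274). They are centred on the handle, but the open tips are about level with its top. I'll go 20 mm lower, which is safe with either height reading, and close there.

Emit:
{"fn": "step_arm", "kwargs": {
  "commands": [85,0,0,-0.015,0,0,0,85,0,0,-0.032,0,0,0,85,0,0,-0.032,0,0,0,60,0,0,-0.032,0,0,0,40,0,0,-0.032,0,0,0,30,0,0,-0.032,0,0,0,20,0,0,-0.032,0,0,0,10,0,0,-0.032,0,0,0,10,0,0,-0.032,0,0,0,10,0,0,-0.032,0,0,0]
}}

```text
clock: 5.35
position: [0.5094, 0.3094, 0.1001]
ee_rot: [1.0, -0.001, 0.0, -0.0]
ft_force: [1.2, 1.7, 2.1]
grip_width: 0.247
grasp_force: 48.9
```

```bash
python3 -c "
from h import *
im=camera('side')[:,:,::-1].copy()
p=get_obs()['position'];print(p,get_obs()['clock'],get_obs()['grasp_force'],get_obs()['ft_force'])
u=proj('side',p).round().astype(int);im[u[1],u[0]]=(0,255,0)
cv2.imwrite('pics/s4.png',cv2.resize(im[200:400,70:270],None,fx=3,fy=3,interpolation=0))"
```

```text
[0.50940415 0.30941866 0.10012785] 5.4 48.9367550611496 [0.22969798 1.81028177 2.35080881]
```

View pics/s4.png

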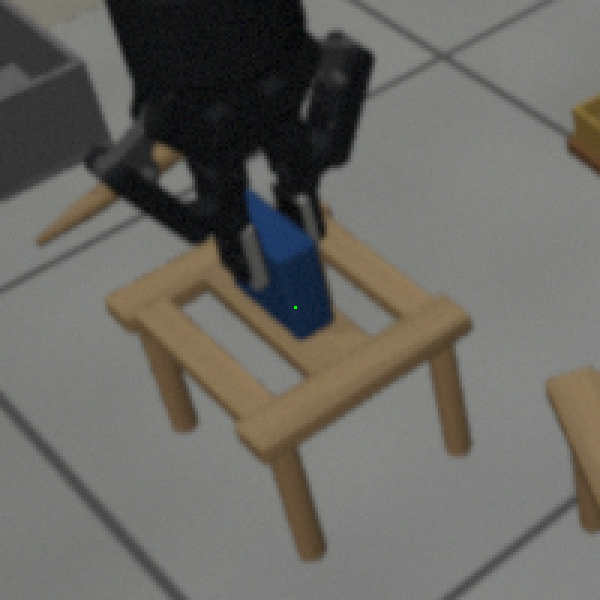

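The handle is gripped (48.9 N, about 21 mm opening) and the fingers sit on the blue block. Now I'll lift and carry it over the rack.

Emit:
{"fn": "step_arm", "kwargs": {
  "commands": [10,0,0,0.03,0,0,0,10,0,0,0.09,0,0,0,10,0,0,0.15,0,0,0,10,0,-0.03,0.19,0,0,0,10,0,-0.1,0.19,0,0,-0.005,10,0,-0.18,0.19,0,0,-0.01,10,0,-0.26,0.19,0,0,-0.015,10,0,-0.34,0.19,0,0,-0.02,10,0,-0.4,0.19,0,0,-0.025,10,0,-0.44,0.19,0,0,-0.028],
  "squeeze": 65
}}

```text
clock: 6.65
position: [0.5088, 0.0428, 0.2145]
ee_rot: [0.999, -0.046, -0.0, 0.001]
ft_force: [0.6, 0.8, -4.3]
grip_width: 0.243
grasp_force: 64.8
```

Emit:
{"fn": "step_arm", "kwargs": {
  "commands": [10,0,-0.02,0,0,0,0,10,0,-0.04,0,0,0,0,10,0,-0.05,0,0,0,0,10,0,-0.06,0,0,0,0,10,0,-0.06,0,0,0,0,10,0,-0.06,0,0,0,0,10,0,-0.06,0,0,0,0,10,0,-0.06,0,0,0,0,10,0,-0.06,0,0,0,0,10,0,-0.06,0,0,0,0]
}}

```text
clock: 7.9
position: [0.5094, 0.0092, 0.2139]
ee_rot: [0.999, -0.045, 0.0, 0.0]
ft_force: [-0.2, -0.2, -4.3]
grip_width: 0.245
grasp_force: 64.8
```

```bash
python3 -c "
from h import *
im=camera('side')[:,:,::-1].copy();t=camera('top')[:,:,::-1].copy()
o=get_obs();print(o['position'],o['ee_rot'],o['clock'],o['grasp_force'],o['grip_width'])
cv2.imwrite('pics/side5.png',im)
a=cv2.resize(im[130:330,230:430],None,fx=2,fy=2,interpolation=2);b=cv2.resize(t[150:290,270:400],None,fx=3,fy=3)[:400]
cv2.imwrite('pics/s5.png',np.hstack([a,b]))"
```

```text
[0.50936474 0.00913822 0.21394077] [ 9.98999413e-01 -4.47232554e-02  5.57236251e-06  6.16329363e-05] 8.0 64.83824014663696 0.24489550085684056
```

View pics/s5.png

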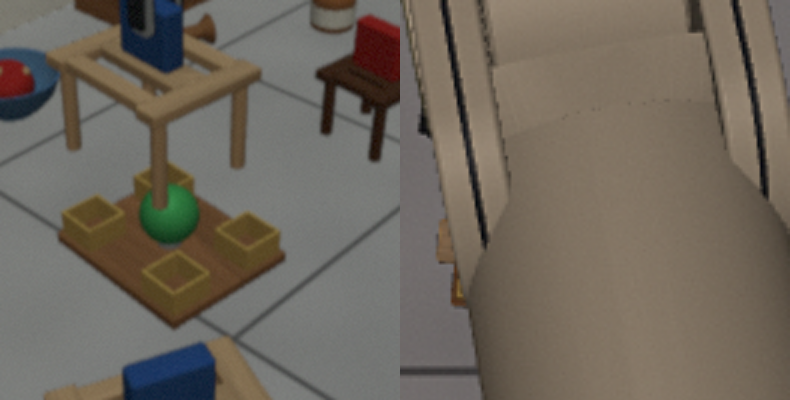

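```bash
python3 -c "
from h import *
q=np.array([(72,145),(160,203),(238,164)]);F=np.array([cast('side',(230+x/2-.25,130+y/2-.25),.1138)[:2] for x,y in q])
print(F.round(4),'centre',((F[0]+F[2])/2).round(4),'edges',F[0]-F[1],F[1]-F[2])
a=F[0]-F[1];print(np.degrees(np.arctan2(a[1],a[0])))
# cups in side view, for comparison: rims
r=np.radians(-5);R=np.array([[np.cos(r),-np.sin(r)],[np.sin(r),np.cos(r)]])
for s in [(.06,.045),(-.06,.045),(-.06,-.045)]:
  c=R@np.array(s)+[.510,-.0026];u=proj('side',[*c,.037]);print(s,(u-[230,130])*2)"
```

```text
[[ 0.5858  0.0474]
 [ 0.4639  0.0573]
 [ 0.4534 -0.0314]] centre [0.5196 0.008 ] edges [ 0.12189382 -0.00988986] [0.01051906 0.08869798]
-4.638533180809985
(0.06, 0.045) [ 94.20787765 211.89351936]
(-0.06, 0.045) [177.00414462 271.40484923]
(-0.06, -0.045) [248.61096334 229.46356305]
```

The side crop shows three feet bottoms at about (72,148), (160,205) and (238,166), roughly over the cups and slightly left and far. The yaw already matches. I'll shift by −7 mm in x and −11 mm in y, lower to just above the rims, and look.

Emit:
{"fn": "step_arm", "kwargs": {
  "commands": [10,-0.006,-0.01,0,0,0,0,10,-0.012,-0.019,0,0,0,0,10,-0.012,-0.019,0,0,0,0,10,-0.012,-0.019,-0.02,0,0,0,10,-0.012,-0.019,-0.04,0,0,0,10,-0.012,-0.019,-0.06,0,0,0,10,-0.012,-0.019,-0.08,0,0,0,10,-0.012,-0.019,-0.1,0,0,0,10,-0.012,-0.019,-0.1,0,0,0,10,-0.012,-0.019,-0.1,0,0,0]
}}

```text
clock: 9.25
position: [0.5024, -0.0022, 0.1543]
ee_rot: [0.999, -0.045, 0.0, 0.0]
ft_force: [-0.4, 0.4, -3.9]
grip_width: 0.25
grasp_force: 64.6
```

```bash
python3 -c "
from h import *
im=camera('side')[:,:,::-1].copy()
o=get_obs();p=o['position'];print(p,o['clock'],o['grasp_force'],o['ft_force'])
cv2.imwrite('pics/s6.png',cv2.resize(im[180:300,245:390],None,fx=5,fy=5,interpolation=2))"
```

```text
[ 0.50255479 -0.00218304  0.15444117] 9.3 64.63837265968323 [ 0.1154167  -0.68417576 -4.05333972]
```

View pics/s6.png

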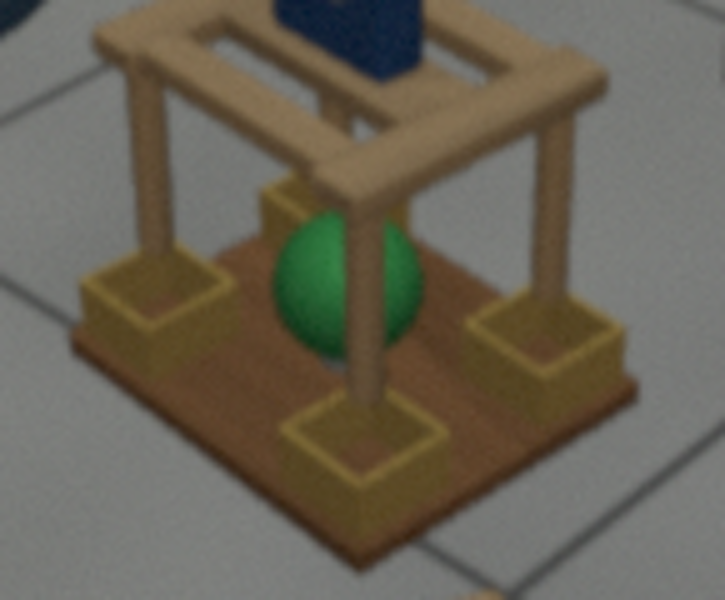

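```bash
python3 -c "
from h import *
f=lambda q,z:np.array([cast('side',(245+x/5-.4,180+y/5-.4),z)[:2] for x,y in q])
F=f([(157,249),(368,399),(550,297)],.0545);C=f([(158,284),(364,436),(544,328)],.037)
print(F.round(4),C.round(4),'move',(C-F).round(4),(C-F).mean(0))"
```

```text
[[ 0.5725  0.0394]
 [ 0.452   0.0502]
 [ 0.443  -0.0382]] [[ 0.5739  0.0392]
 [ 0.4535  0.051 ]
 [ 0.4466 -0.04  ]] move [[ 0.0014 -0.0003]
 [ 0.0016  0.0008]
 [ 0.0037 -0.0018]] [ 0.00221141 -0.00042782]
```

Above the rims, the feet at about (157,249), (368,399) and (550,297) line up with the cup centres within about 2 mm. Now I'll lower it gently.

Emit:
{"fn": "step_arm", "kwargs": {
  "commands": [10,0.002,0,-0.01,0,0,0,10,0.002,0,-0.02,0,0,0,10,0.002,0,-0.028,0,0,0,10,0.002,0,-0.036,0,0,0,10,0.002,0,-0.044,0,0,0,10,0.002,0,-0.05,0,0,0,10,0.002,0,-0.055,0,0,0,10,0.002,0,-0.06,0,0,0,10,0.002,0,-0.064,0,0,0,10,0.002,0,-0.064,0,0,0]
}}

```text
clock: 10.55
position: [0.5033, -0.0022, 0.1154]
ee_rot: [0.999, -0.045, -0.0, 0.0]
ft_force: [1.6, 1.1, -3.6]
grip_width: 0.243
grasp_force: 64.9
```

Emit:
{"fn": "step_arm", "kwargs": {
  "commands": [10,0,0,-0.001,0,0,0,10,0,0,-0.002,0,0,0,10,0,0,-0.003,0,0,0,10,0,0,-0.004,0,0,0,10,0,0,-0.005,0,0,0,10,0,0,-0.006,0,0,0,10,0,0,-0.006,0,0,0,10,0,0,-0.006,0,0,0,10,0,0,-0.006,0,0,0,10,0,0,-0.006,0,0,0]
}}

```text
clock: 11.8
position: [0.5034, -0.0021, 0.1121]
ee_rot: [0.999, -0.045, 0.0, 0.0]
ft_force: [-2.7, 1.0, 1.6]
grip_width: 0.243
grasp_force: 65.6
```

Contact: the wrist force changed from −3.6 to +1.6 N at a feet height of 12 mm. I'll release it, let the fingers open fully, then rise.

Emit:
{"fn": "step_arm", "kwargs": {
  "commands": [22,0,0,0,0,0,0,26,0,0,0,0,0,0,35,0,0,0,0,0,0,50,0,0,0,0,0,0,60,0,0,0,0,0,0,60,0,0,0,0,0,0,60,0,0,0,0,0,0,60,0,0,0.02,0,0,0,60,0,0,0.05,0,0,0,60,0,0,0.08,0,0,0]
}}

```text
clock: 13.05
position: [0.5037, -0.0022, 0.1618]
ee_rot: [0.999, -0.045, 0.001, 0.0]
ft_force: [-0.3, 0.3, -1.0]
grip_width: 0.701
grasp_force: 0.0
```

Emit:
{"fn": "step_arm", "kwargs": {
  "commands": [60,0,0,0.05,0,0,0,60,0,0,0.1,0,0,0,60,0,0,0.15,0,0,0,60,0,0,0.17,0,0,0,60,0,0,0.17,0,0,0,60,0,0,0.17,0,0,0,60,0,0,0.17,0,0,0,60,0,0,0.17,0,0,0,60,0,0,0.17,0,0,0,60,0,0,0.17,0,0,0]
}}

```text
clock: 14.3
position: [0.5034, -0.0022, 0.2619]
ee_rot: [0.999, -0.045, -0.0, 0.0]
ft_force: [-0.2, -0.6, -0.2]
grip_width: 0.705
grasp_force: 0.0
```

```bash
python3 -c "
from h import *
im=camera('side')[:,:,::-1].copy()
o=get_obs();p=o['position'];print(p,o['clock'],o['grasp_force'],o['ft_force'])
cv2.imwrite('pics/s7.png',cv2.resize(im[100:320,230:470],None,fx=2.5,fy=2.5,interpolation=2))"
```

```text
[ 0.50336191 -0.00224882  0.26188528] 14.35 0.0 [ 0.17583773 -0.06167963 -0.1690361 ]
```

View pics/s7.png

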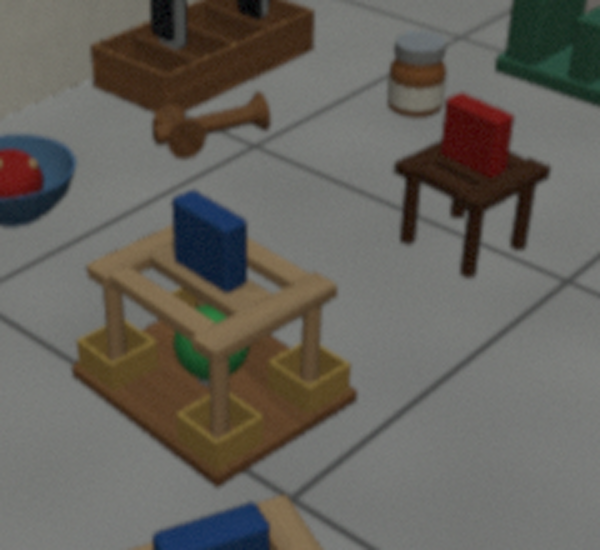

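The tier stands level with its feet in the cups at crop (115,350), (220,430) and (310,375). The gripper is clear above it, and the small dark tier at (475,185) is untouched.

```bash
python3 -c "
from workcell import *
print(hand_in())"
```

```text
the job is handed in; nothing more can be done
None
```

The far maple tier with the blue handle was lowered by hand into the rack's brass cups and released, and the small dark tier was not touched. I handed in at about 14.4 s on the robot clock; `hand_in()` returned no verdict.

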